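# Flip the slide insert onto the warming plate

## Task

The slide insert lies upside down on the bench in front of the warming plate. Without pinching, lifting or carrying it, push it gently with the fingertips against the plate's front edge, tip it up on its long edge there and over onto the plate so that it lands slide pockets up, then push it across the plate until its long side sits squarely against the back stop. Leave everything else where it is.

Things in the scene. Friction and masses are not known exactly. Their poses are not given: they have to be found in the camera images.
- insert: Two-slide microscope stage insert, 86 x 128 mm, 10.5 mm thick, about 0.1 kg. Underside: plain blue flange plate with two windows. Other side: bright aluminium frame with two slide pockets, brass clips, orange dot. Origin at its centre, mid-thickness; x along the width, y along the length, z out of the blue underside: up at the start (upside down), down when right side up. At the start x is roughly the plate's x.
- rim (a point): Middle of the insert's long rim that faces away from the plate at the start (own -x side, 43 mm from the centre). The blue flange is 3.5 mm thick, its rim 7 to 10.5 mm above the bench at the start; the aluminium frame under it (7 mm thick) is set in 5 mm all round. With the other long side stopped by the plate, fingertips pressed on this rim at 8 to 10 N drag it up by friction (about 0.6); once it leans 20 degrees 4 N will do.
- warmer: Low warming plate, fixed. Flat black top 14 mm above the bench, with a straight upright front edge facing the robot. Origin at bench level at the foot of the front edge; x points inward over the plate, away from the robot, y along the edge to the left, z up. The black top spans x 0 to 150, y -120 to +200 mm. At its right end a white control strip 60 mm wide, 22 mm high.
- stop (a point): Middle of the foot of the back stop's face: a bright aluminium bar along the plate's whole length, 127 mm behind the front edge, standing 10 mm above the black top.
- corner1 (a point): The insert's flange corner at its own -x, +y end, 43 mm and 64 mm from the centre, at mid thickness of the flange.
- corner2 (a point): The insert's flange corner at its own -x, -y end, 43 mm and 64 mm from the centre, at mid thickness of the flange.
- corner3 (a point): The insert's flange corner at its own +x, -y end, 43 mm and 64 mm from the centre, at mid thickness of the flange.
- corner4 (a point): The insert's flange corner at its own +x, +y end, 43 mm and 64 mm from the centre, at mid thickness of the flange.
- dish: 35 mm culture dish with pink medium, 38 mm over its lid and 12.5 mm high, standing on the left end of the warming plate; origin under its centre. Leave it.
- marker: Green-capped white marker pen, 140 x 14 mm, lying on the bench to the left of the insert; origin under its middle, y along the pen. Leave it.
- bottle: Small clear bottle with blue cap, 42 mm across, 85 mm tall, to the right of the insert; origin under its centre. Leave it.
- wellplate: Lidded six-well plate, 86 x 128 x 20 mm, at the far left; origin under its centre. Leave it.
- mouse: Black computer mouse, 100 x 60 x 35 mm, on the left; origin under its centre. Leave it.
- tipbox: Red pipette tip box, 82 x 120 x 73 mm, on the right; origin under its centre. Leave it.
- tuberack: Yellow rack of capped tubes, 70 x 120 x 76 mm, on the right; origin under its centre. Leave it.
There are look-alikes about, which are no part of the job. Of the things that look like the insert, the middle-sized one is meant.

How it is judged (in metres and radians):
On the way:
1. the insert stands up on its long edge on the bench against the plate's front edge (within about 20 degrees of upright) (angle between insert's own z axis and vertical between 1.22 and 1.92 rad and x of insert in the frame of warmer between -0.045 and 0.045 m and y of insert in the frame of warmer between -0.11 and 0.14 m and height (world z) of any of corner1, corner2, corner3, corner4 below 0.022 m), for 0.05 s.
At the end, for the whole second after the job is handed in: The insert lies flat and still on the black top, slide pockets up, wholly on the heated top, with its long side within about 4 mm of the back stop and parallel to it within 4 degrees (angle between insert's own z axis and vertical above 3.05 rad and x of insert in the frame of warmer above 0.0795 m and y of insert in the frame of warmer between -0.056 and 0.11 m and z of insert in the frame of warmer between 0.014 and 0.0235 m and angle between the x axis of insert and the x axis of warmer, either way round below 0.07 rad and linear speed of insert below 0.01 m/s); the robot touches nothing.
It fails at once if the insert is lifted or carried (all its corners more than 35 mm above the bench) (height (world z) of each of corner1, corner2, corner3, corner4 above 0.035 m).
It fails at once if the insert is pinched or shoved hard (more than 35 N from the fingers) (contact force between the fingers and insert above 35 N).
It fails at once if a bystander (dish, marker, bottle, well plate, mouse, tip box, tube rack) is moved more than 15 mm or tipped (distance of any of dish, marker, bottle, wellplate, mouse, tipbox, tuberack from where it was at the start of the episode above 0.015 m or angle between any of dish, marker, bottle, wellplate, mouse, tipbox, tuberack's own z axis and vertical above 0.35 rad).
It also fails if it takes over 72 s, if anything falls off the work surface, if the arm or the gripper's body presses on something with over 40 N, if the wrist force passes 120 N, or if a joint passes its speed limit or range.

## Robot

A 6-joint arm with a two-finger parallel gripper is mounted at the origin on the work surface. World frame = base frame: x ahead of the robot, y to its left, z up, the work surface at z = 0. Lengths are in mm, angles in rad, forces in N, time in s.
With the tool pointing down it reaches from about 300 to 775 mm from the base axis. Payload 14.6 kg.
Tool frame: the origin (TCP) lies midway between the tips of the shut fingers; the grasp point (between the pads) lies 19 mm behind it (manip.pinch_z is the distance from the TCP to the grasp point, in mm); x points along the fingers, y is the direction in which the jaws open and shut, and the axes are right-handed (so a half turn about x gives the same grasp; the last joint's range is limited). The gripper opens to 94 mm and grips with 3 to 60 N. Pads are 16 mm wide; open, the fingers measure 119 mm over their backs; the gripper's body (75 mm by 177 mm) begins 78 mm behind the grasp point.
Start: joints at [-1.245, 0.3, 1.521, -0, 1.321, -0.067], TCP at [210.519, -508.105, 205.446] pointing down, gripper open.
Joint ranges: [-3.03, 3.03], [-0.79, 2.21], [0.23, 2.52], [-1.04, 4.18], [0, 3.07], [-2.55, 2.55]. Speed limits (rad/s): [2.22, 2.22, 2.57, 3.14, 3.14, 3.14].

## Interface

Orientations are given as a rotation vector (axis times angle).
In Python, from bench import manip gives the robot as it stands. The module is installed in compiled form; this text tells all that it offers.
- The arm moves only by the tool servo_tool, never from a script. Its argument "commands" is text: rows parted by semicolons, each of 7 numbers parted by spaces: the finger opening in cm, from 0 to 9.4, then the shift along the tool's x, y, z in cm, then the turn, a rotation vector about the tool's x, y, z in rad. In form: grip x y z wx wy wz; .... A call has exactly 10 rows; each row is the pose to reach, as a shift and turn from the pose commanded when the call began, along the tool's axes at that moment; what a row does not reach only later rows make up. A row lasts 1/10 s, in which the tool goes at most 50 mm and 8.59 degrees, less where a joint would pass 70% of its speed; a pose out of reach is approached as far as the arm can. A call with a gripper value outside its range is refused whole. The fingers move at their own pace and stop on an object; "squeeze" is the grip in N (left out, the last holds). Time passes only in rows, so rows that repeat a pose let the fingers close, or fill a call up. It gives the time, the measured TCP pose, the force and the opening at its end, in the units of the state.
- manip.observe(): the state, without advancing time (a new reading comes with each control period).
- manip.grab_frame(name): name is "scene" or "top" or "wrist"; returns the picture (480x640x3 uint8, red, green, blue); there is no depth.
- manip.calibration(name): a dict with "intrinsics" (3x3 intrinsics, pixels), "origin" and "attitude" of the camera in the world. Camera axes: x right, y down, z forward; pixel columns grow to the right and rows downward; lengths in mm; the calibration is good to about 2 mm. A picture is of the moment at which its call begins: read the wrist's pose just before it. calibration takes no time and is no camera call; for the wrist camera it gives the pose at the moment of the call.
- manip.finish_job(): hands the job in, once; it reports no verdict.
The state is a dict: "t": time; "joint_pos": joint angles; "qvel": joint speeds; "joint_efforts": joint torques, N m; "tool_pos": TCP position; "tool_rot": TCP orientation; "force": force on the tool from outside, world axes, zero at the start; "wrist_torque": the same for the moment, N m; "grip_width": finger opening in mm.
Only numpy, scipy, OpenCV 4.12 (cv2) and the standard library are available. Lean on these libraries where they do the work, as an engineer would, in place of code of your own. Each camera call takes 0.05 s, during which the arm holds its last target. There are 200 camera calls.

## Working session

There is one attempt and no reset: what is moved stays moved. The work goes in short steps, Python scripts to look and compute and a tool call to move; the robot and the scene stay as the last step left them, time stands still between calls to the robot, and variables do not carry over. Pictures are saved under pics/ and viewed, about 8 in all and at most 12, crops included, and the job is handed in when it is done.

Besides the shell and the picture viewer there is one more tool, called by a JSON object that holds its "api" and its "payload", one argument or row to a line. servo_tool: Moves the arm, as the interface text tells. Its arguments: {"type":"object","properties":{"commands":{"type":"string"},"squeeze":{"type":"number"}},"required":["commands"]}

```bash
mkdir -p pics; python3 - <<'E'
from bench import manip
import cv2,numpy as np
s=manip.observe();print({k:np.round(v,3).tolist() for k,v in s.items()})
print(manip.pinch_z)
for n in("top","scene"):
    im=manip.grab_frame(n);cv2.imwrite(f"pics/{n}0.png",im[:,:,::-1])
    c=manip.calibration(n);print(n,{k:np.round(v,4).tolist() for k,v in c.items()})
E
```

```text
{'t': 0.0, 'joint_pos': [-1.245, 0.3, 1.522, -0.0, 1.321, -0.067], 'qvel': [-0.0, -0.001, -0.001, 0.001, 0.001, 0.0], 'joint_efforts': [-0.001, -53.18, -35.274, 0.071, 0.025, -0.0], 'tool_pos': [210.443, -507.875, 204.878], 'tool_rot': [2.006, 0.4, -2.007], 'force': [-0.379, -0.572, -0.329], 'wrist_torque': [-0.014, 0.025, 0.018], 'grip_width': 94.011}
18.8
top {'intrinsics': [[548.8867, 0.0, 316.8888], [0.0, 548.8867, 239.671], [0.0, 0.0, 1.0]], 'origin': [340.8819, 20.9615, 1575.6662], 'attitude': [-2.1874, 2.1342, -0.1374]}
scene {'intrinsics': [[571.5557, 0.0, 309.5711], [0.0, 571.5557, 241.8181], [0.0, 0.0, 1.0]], 'origin': [1295.1715, 539.6943, 1154.2786], 'attitude': [-1.211, -2.4089, 0.85]}
```

View pics/top0.png

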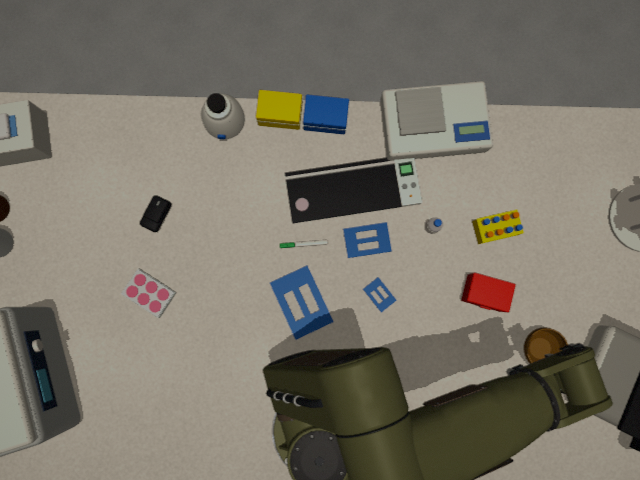

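View pics/scene0.png

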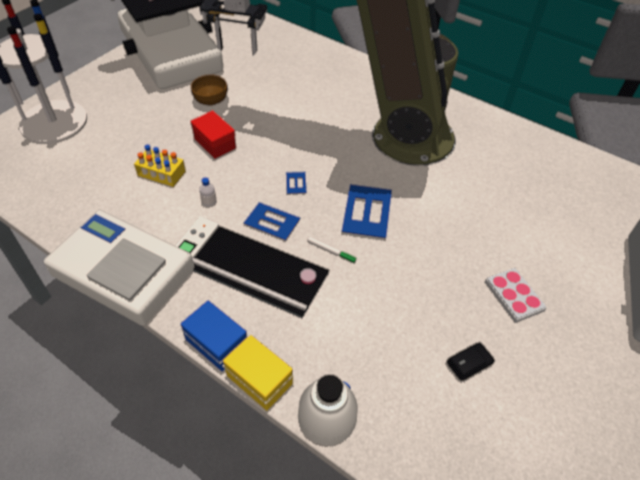

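Candidates for the insert, all with a blue underside, in the top view: large at (302,302), middle-sized at (368,240), small at (380,294). The one at (368,240) is meant: it is the middle-sized one, about 45 px ≈ 128 mm long, and lies in front of the plate.

```bash
cat > h.py <<'E'
import cv2,numpy as np
from scipy.spatial.transform import Rotation as R
from bench import manip
def ray(n,uv,z,c=None):
    c=c or manip.calibration(n);K=np.array(c["intrinsics"]);A=R.from_rotvec(np.ravel(c["attitude"])).as_matrix() if np.size(c["attitude"])==3 else np.array(c["attitude"])
    uv=np.atleast_2d(np.float64(uv));d=(A@np.linalg.inv(K)@np.c_[uv,np.ones(len(uv))].T).T
    o=np.array(c["origin"]);return o+d*((z-o[2])/d[:,2])[:,None]
def blue(im):
    h=cv2.cvtColor(im,cv2.COLOR_RGB2HSV);return cv2.inRange(h,(100,120,60),(125,255,255))
def rects(mask,amin=200):
    cs,_=cv2.findContours(mask,cv2.RETR_EXTERNAL,cv2.CHAIN_APPROX_NONE)
    return [(c,cv2.minAreaRect(c)) for c in cs if cv2.contourArea(c)>amin]
E
python3 - <<'E'
from h import *
im=cv2.imread("pics/top0.png")[:,:,::-1].copy()
for c,r in rects(blue(im)):
    b=cv2.boxPoints(r);p=ray("top",b,10.5)[:,:2]
    print("blue",np.round(r[0]),np.round(r[1],1)); 
    if 330<r[0][0]<400 and 220<r[0][1]<260: print(np.round(p,1).tolist(),p.mean(0), [np.linalg.norm(p[i]-p[i-1]).round(1) for i in range(4)], np.degrees(np.arctan2(*(p[i]-p[i-1])[::-1])) if 0 else [np.degrees(np.arctan2((p[i]-p[i-1])[1],(p[i]-p[i-1])[0])).round(1) for i in range(4)])
blk=cv2.inRange(im,(0,0,0),(45,45,45));roi=np.zeros_like(blk);roi[150:230,280:425]=255;blk&=roi
for c,r in rects(blk):
    b=cv2.boxPoints(r);p=ray("top",b,14)[:,:2];print("blk",np.round(r[0]),np.round(p,1).tolist(),[np.degrees(np.arctan2((p[i]-p[i-1])[1],(p[i]-p[i-1])[0])).round(1) for i in range(4)])
# front edge: lowest black pixel per column
pts=[(u,np.where(blk[:,u])[0].max()+.5) for u in range(300,395) if blk[:,u].any()]
p=ray("top",pts,14)[:,:2];l=cv2.fitLine(np.float32(p),cv2.DIST_HUBER,0,.01,.01).ravel();print("front",l,np.degrees(np.arctan2(l[1],l[0])))
for nm,uv,z in(("marker",[[281,245],[327,242]],7),("bottle",[[434,225]],85),("dish",[[302,204]],26)):print(nm,ray("top",uv,z).round(0).tolist())
a=cv2.resize(im[150:330,260:450],None,fx=3.2,fy=3.2,interpolation=cv2.INTER_CUBIC);cv2.imwrite("pics/crop1.png",a[:,:,::-1])
E
```

```text
blue [379. 294.] [28.9 19.1]
blue [301. 302.] [61.7 41.2]
blue [367. 240.] [28.8 43.4]
[[565.8, -60.3], [588.2, -183.8], [505.9, -197.1], [483.8, -74.4]] [ 535.93981218 -128.93114781] [np.float64(83.2), np.float64(125.5), np.float64(83.4), np.float64(124.7)] [np.float64(9.7), np.float64(-79.7), np.float64(-170.8), np.float64(100.2)]
blue [471. 131.] [17.8 34.1]
blue [326. 111.] [42.7 30.6]
blk [343. 193.] [[704.6, 108.8], [761.2, -205.6], [635.2, -225.0], [579.8, 86.5]] [np.float64(10.1), np.float64(-79.8), np.float64(-171.2), np.float64(100.1)]
front [ 1.7612301e-01 -9.8436815e-01  6.0773138e+02 -6.9814720e+01] -79.85598
marker [[515.0, 118.0, 7.0], [527.0, -14.0, 7.0]]
bottle [[572.0, -305.0, 85.0]]
dish [[633.0, 60.0, 26.0]]
```

View pics/crop1.png

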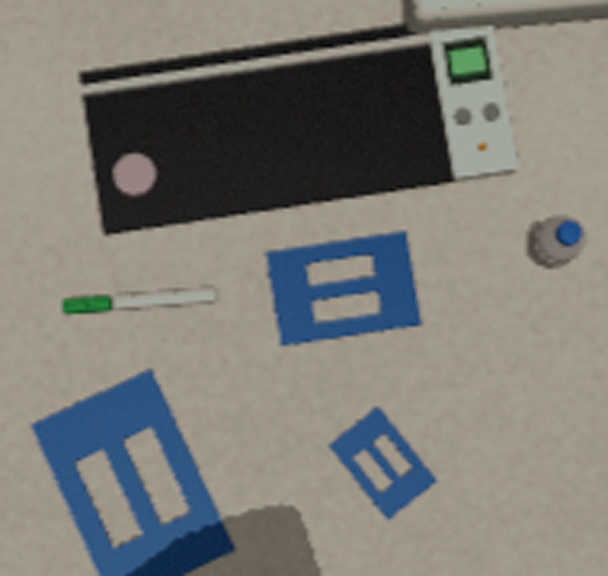

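The crop confirms it: the middle-sized blue insert is at about (343,288) in the crop, nearly parallel to the plate's front edge, with clear space around it. Next I work out the first move.

```bash
cat >> h.py <<'E'
O=np.array([614.6,-108.6,0]);a=np.radians(10.1)
e=np.array([np.cos(a),np.sin(a),0]);f=np.array([-np.sin(a),np.cos(a),0])
RT=np.c_[[0,0,-1.],f,e]
def pl(w): d=np.array(w)-O;return np.array([d@e,d@f,d[2]])
def st():
    s=manip.observe();F=np.array(s["force"]);p=pl(s["tool_pos"])
    print("t%.2f plate pos"%s["t"],p.round(1),"F(e,f,z)",np.round([F@e,F@f,F[2]],1),"grip %.0f"%s["grip_width"],"roterr",(R.from_matrix(RT).inv()*R.from_rotvec(s["tool_rot"])).as_rotvec().round(3))
    return s
E
python3 - <<'E'
from h import *
s=st();M=R.from_rotvec(s["tool_rot"]);print(M.as_matrix().round(3))
for q in((-158,-6,60),(-158,-6,5)):
    w=O+q[0]*e+q[1]*f+[0,0,q[2]];print(w.round(),(M.inv().apply(w-s["tool_pos"])/10).round(2))
print((M.inv()*R.from_matrix(RT)).as_rotvec().round(3))
E
```

```text
t0.10 plate pos [-467.9 -322.2  205. ] F(e,f,z) [-0.9 -0.3 -0.1] grip 94 roterr [ 2.925e+00  1.000e-03 -0.000e+00]
[[-0.     0.383 -0.924]
 [ 0.001 -0.924 -0.383]
 [-1.    -0.001 -0.   ]]
[ 460. -142.   60.] [ 14.52 -24.21 -37.06]
[ 460. -142.    5.] [ 20.02 -24.21 -37.06]
[-2.925e+00 -1.000e-03  0.000e+00]
```

{"api": "servo_tool", "payload": {
  "commands": "8 0 -2.4 -3.7 0.022 0 0; 8 0 -4.8 -7.4 0.043 0 0; 8 0 -7.3 -11.1 0.065 0 0; 8 0 -9.7 -14.8 0.087 0 0; 8 0 -12.1 -18.5 0.108 0 0; 8 0 -14.5 -22.2 0.13 0 0; 8 0 -17 -26 0.152 0 0; 8 0 -19.4 -29.7 0.173 0 0; 8 0 -21.8 -33.4 0.195 0 0; 8 0 -24.2 -37.1 0.217 0 0"
}}

```text
t: 1.1
tool_pos: [461.3, -140.8, 205.4]
tool_rot: [2.13, 0.187, -2.13]
force: [0.2, -0.5, -0.2]
grip_width: 80.3
```

{"api": "servo_tool", "payload": {
  "commands": "8 3 0 0 0 0 0; 8 6 0 0 0 0 0; 8 9 0 0 0 0 0; 8 12 0 0 0 0 0; 8 15 0 0 0 0 0; 8 16 0 0 0 0 0; 8 16 0 0 0 0 0; 8 16 0 0 0 0 0; 8 16 0 0 0 0 0; 8 16 0 0 0 0 0"
}}

```text
t: 2.1
tool_pos: [461.2, -142.7, 46.5]
tool_rot: [2.131, 0.187, -2.127]
force: [0.9, 0.2, -0.5]
grip_width: 80.2
```

```bash
cat >> h.py <<'E'
RT=np.c_[[0,0,-1.],-f,-e]
E
python3 - <<'E'
from h import *
s=st()
im=manip.grab_frame("top");im2=manip.grab_frame("scene")
A=cv2.resize(im[150:330,300:450],None,fx=2.5,fy=2.5);B=cv2.resize(im2[150:330,200:370],None,fx=2.5,fy=2.5)
cv2.imwrite("pics/v1.png",np.hstack([A,B])[:,:,::-1])
E
```

```text
t2.10 plate pos [-157.    -6.7   46.5] F(e,f,z) [ 0.9  0.  -0.5] grip 80 roterr [0.    0.002 0.001]
```

View pics/v1.png

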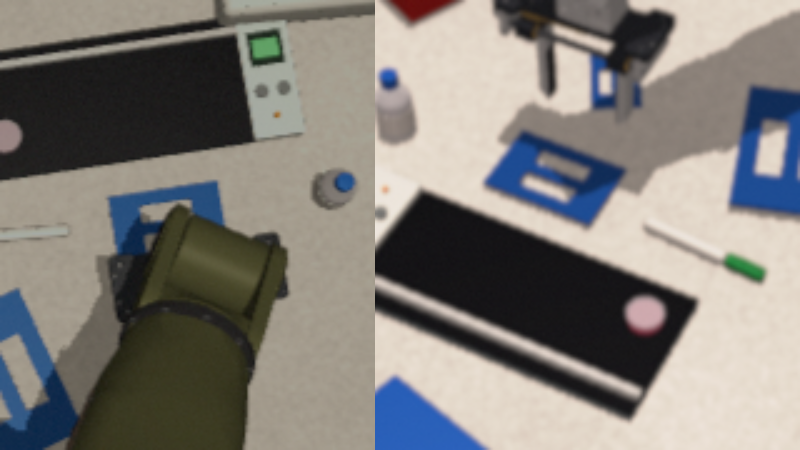

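The view shows both fingers behind the insert's near rim, clear of the bottle and marker. I lower to 5 mm and push.

{"api": "servo_tool", "payload": {
  "commands": "8 1 0 0 0 0 0; 8 2 0 0 0 0 0; 8 3 0 0 0 0 0; 8 3.5 0 0 0 0 0; 8 4.1 0 0 0 0 0; 8 4.1 0 -0.3 0 0 0; 8 4.1 0 -0.6 0 0 0; 8 4.1 0 -1 0 0 0; 8 4.1 0 -1.4 0 0 0; 8 4.1 0 -1.8 0 0 0"
}}

```text
t: 3.2
tool_pos: [478.9, -139.3, 4.6]
tool_rot: [2.13, 0.188, -2.129]
force: [0.5, 0.4, -0.9]
grip_width: 79.8
```

{"api": "servo_tool", "payload": {
  "commands": "8 0 0 -0.3 0 0 0; 8 0 0 -0.6 0 0 0; 8 0 0 -0.9 0 0 0; 8 0 0 -1.2 0 0 0; 8 0 0 -1.5 0 0 0; 8 0 0 -1.8 0 0 0; 8 0 0 -2.1 0 0 0; 8 0 0 -2.4 0 0 0; 8 0 0 -2.7 0 0 0; 8 0 0 -3 0 0 0"
}}

```text
t: 4.2
tool_pos: [508.1, -134.1, 4.5]
tool_rot: [2.129, 0.188, -2.13]
force: [-0.9, -0.7, 0.0]
grip_width: 79.9
```

```bash
python3 - <<'E'
from h import *
s=st()
E
```

```text
t4.20 plate pos [-109.3   -6.4    4.5] F(e,f,z) [-1.  -0.5  0. ] grip 80 roterr [ 0.001 -0.    -0.   ]
```

{"api": "servo_tool", "payload": {
  "commands": "8 0 0 -0.2 0 0 0; 8 0 0 -0.4 0 0 0; 8 0 0 -0.6 0 0 0; 8 0 0 -0.8 0 0 0; 8 0 0 -0.9 0 0 0; 8 0 0 -1 0 0 0; 8 0 0 -1.1 0 0 0; 8 0 0 -1.2 0 0 0; 8 0 0 -1.2 0 0 0; 8 0 0 -1.2 0 0 0"
}}

```text
t: 5.2
tool_pos: [519.8, -132.0, 4.4]
tool_rot: [2.13, 0.188, -2.129]
force: [-0.1, -0.3, 0.5]
grip_width: 80.0
```

{"api": "servo_tool", "payload": {
  "commands": "8 0 0 -0.05 0 0 0; 8 0 0 -0.1 0 0 0; 8 0 0 -0.15 0 0 0; 8 0 0 -0.2 0 0 0; 8 0 0 -0.2 0 0 0; 8 0 0 -0.2 0 0 0; 8 0 0 -0.2 0 0 0; 8 0 0 -0.2 0 0 0; 8 0 0 -0.2 0 0 0; 8 0 0 -0.2 0 0 0"
}}

```text
t: 6.2
tool_pos: [521.3, -131.7, 4.4]
tool_rot: [2.129, 0.188, -2.13]
force: [-5.2, -0.1, 1.4]
grip_width: 80.1
```

{"api": "servo_tool", "payload": {
  "commands": "8 0 0 0.1 0 0 0; 8 0.1 0 0.1 0 0 0; 8 0.2 0 0.1 0 0 0; 8 0.2 0 0.05 0 0 0; 8 0.2 0 0 0 0 0; 8 0.2 0 -0.02 0 0 0; 8 0.2 0 -0.04 0 0 0; 8 0.2 0 -0.04 0 0 0; 8 0.2 0 -0.04 0 0 0; 8 0.2 0 -0.04 0 0 0"
}}

```text
t: 7.2
tool_pos: [521.3, -131.7, 2.3]
tool_rot: [2.128, 0.188, -2.132]
force: [-6.1, -1.2, 2.2]
grip_width: 80.0
```

{"api": "servo_tool", "payload": {
  "commands": "8 0 0 -0.03 0 0 0; 8 0 0 -0.04 0 0 0; 8 -0.1 0 -0.04 0 0 0; 8 -0.2 0 -0.04 0 0 0; 8 -0.3 0 -0.04 0 0 0; 8 -0.4 0 -0.04 0 0 0; 8 -0.5 0 -0.04 0 0 0; 8 -0.6 0 -0.04 0 0 0; 8 -0.7 0 -0.05 0 0 0; 8 -0.8 0 -0.05 0 0 0"
}}

```text
t: 8.2
tool_pos: [521.6, -131.6, 10.0]
tool_rot: [2.127, 0.188, -2.132]
force: [-5.5, -2.1, -0.1]
grip_width: 79.8
```

```bash
python3 - <<'E'
from h import *
s=st()
im=manip.grab_frame("scene");w=manip.grab_frame("wrist")
A=cv2.resize(im[170:260,220:320],None,fx=4,fy=4,interpolation=cv2.INTER_CUBIC);B=cv2.resize(w,(400,300))
B=np.vstack([B,np.zeros((60,400,3),np.uint8)])
cv2.imwrite("pics/v2.png",np.hstack([A,B])[:,:,::-1])
E
```

```text
t8.20 plate pos [-95.6  -6.3  10. ] F(e,f,z) [-5.8 -1.1 -0.1] grip 80 roterr [ 0.    -0.002 -0.001]
```

View pics/v2.png

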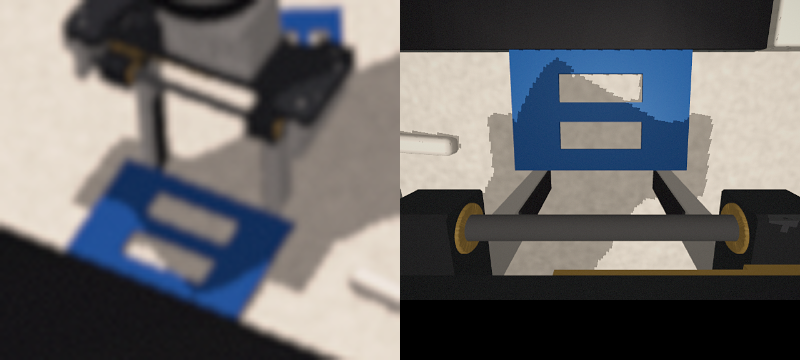

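{"api": "servo_tool", "payload": {
  "commands": "8 0 0 -0.02 0 0 0; 8 0 0 -0.02 0 0 0; 8 -0.1 0 -0.03 0 0 0; 8 -0.2 0 -0.04 0 0 0; 8 -0.3 0 -0.05 0 0 0; 8 -0.4 0 -0.06 0 0 0; 8 -0.5 0 -0.07 0 0 0; 8 -0.6 0 -0.08 0 0 0; 8 -0.6 0 -0.08 0 0 0; 8 -0.6 0 -0.08 0 0 0"
}}

```text
t: 9.3
tool_pos: [522.2, -131.5, 15.9]
tool_rot: [2.127, 0.188, -2.133]
force: [-7.2, -3.5, 0.1]
grip_width: 80.1
```

```bash
python3 - <<'E'
from h import *
s=st()
w=manip.grab_frame("wrist");cv2.imwrite("pics/w3.png",w[:,:,::-1])
c=manip.calibration("wrist");m=blue(w);m[400:]=0
for ct,r in rects(m,3000):
    b=cv2.boxPoints(r);print(b.round().tolist())
    q=b[np.argsort(b[:,1])[-2:]]
    for z in(10.5,17,24,31):
        p=ray("wrist",q,z,c);print(z,np.linalg.norm(p[0]-p[1]).round(1),pl(p[0]).round(1))
E
```

```text
t9.30 plate pos [-95.   -6.3  15.9] F(e,f,z) [-7.7 -2.2  0.1] grip 80 roterr [ 0.    -0.003 -0.001]
[[179.0, 83.0], [463.0, 83.0], [463.0, 272.0], [179.0, 272.0]]
10.5 142.3 [-90.  -76.3  10.5]
17 137.3 [-87.9 -73.8  17. ]
24 131.9 [-85.6 -71.1  24. ]
31 126.4 [-83.3 -68.4  31. ]
```

{"api": "servo_tool", "payload": {
  "commands": "8 -0.17 0 -0.02 0 0 0; 8 -0.34 0 -0.05 0 0 0; 8 -0.5 0 -0.09 0 0 0; 8 -0.67 0 -0.13 0 0 0; 8 -0.83 0 -0.17 0 0 0; 8 -1 0 -0.22 0 0 0; 8 -1.16 0 -0.27 0 0 0; 8 -1.33 0 -0.32 0 0 0; 8 -1.33 0 -0.32 0 0 0; 8 -1.33 0 -0.32 0 0 0"
}}

```text
t: 10.35
tool_pos: [525.2, -130.9, 29.3]
tool_rot: [2.126, 0.188, -2.133]
force: [-9.6, -2.8, 1.6]
grip_width: 80.0
```

{"api": "servo_tool", "payload": {
  "commands": "8 -0.18 0 -0.02 0 0 0; 8 -0.36 0 -0.08 0 0 0; 8 -0.54 0 -0.15 0 0 0; 8 -0.72 0 -0.23 0 0 0; 8 -0.88 0 -0.31 0 0 0; 8 -1.04 0 -0.39 0 0 0; 8 -1.2 0 -0.46 0 0 0; 8 -1.33 0 -0.53 0 0 0; 8 -1.33 0 -0.53 0 0 0; 8 -1.33 0 -0.53 0 0 0"
}}

```text
t: 11.35
tool_pos: [530.5, -130.0, 42.8]
tool_rot: [2.126, 0.188, -2.133]
force: [-11.0, -2.5, 4.2]
grip_width: 80.1
```

{"api": "servo_tool", "payload": {
  "commands": "8 -0.2 0 -0.03 0 0 0; 8 -0.35 0 -0.1 0 0 0; 8 -0.5 0 -0.19 0 0 0; 8 -0.65 0 -0.29 0 0 0; 8 -0.8 0 -0.39 0 0 0; 8 -0.95 0 -0.49 0 0 0; 8 -1.1 0 -0.6 0 0 0; 8 -1.2 0 -0.72 0 0 0; 8 -1.2 0 -0.72 0 0 0; 8 -1.2 0 -0.72 0 0 0"
}}

```text
t: 12.35
tool_pos: [538.9, -128.6, 55.1]
tool_rot: [2.13, 0.188, -2.129]
force: [-2.9, 0.0, 1.5]
grip_width: 80.3
```

```bash
python3 - <<'E'
from h import *
s=st()
im=manip.grab_frame("scene");w=manip.grab_frame("wrist")
A=cv2.resize(im[170:260,220:320],None,fx=4,fy=4,interpolation=cv2.INTER_CUBIC);B=cv2.resize(w,(400,300))
B=np.vstack([B,np.zeros((60,400,3),np.uint8)])
cv2.imwrite("pics/v4.png",np.hstack([A,B])[:,:,::-1])
E
```

```text
t12.35 plate pos [-78.   -6.5  55.1] F(e,f,z) [-2.8  0.5  1.5] grip 80 roterr [0. 0. 0.]
```

View pics/v4.png

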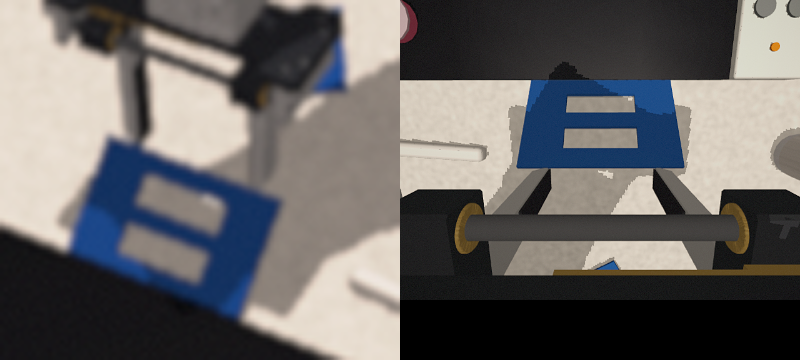

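The views show the insert leaning about 40°, square to the plate edge, with both fingers under its near rim. I continue along the arc.

{"api": "servo_tool", "payload": {
  "commands": "8 -0.17 0 -0.16 0 0 0; 8 -0.33 0 -0.33 0 0 0; 8 -0.48 0 -0.5 0 0 0; 8 -0.63 0 -0.67 0 0 0; 8 -0.77 0 -0.85 0 0 0; 8 -0.91 0 -1.03 0 0 0; 8 -1.06 0 -1.23 0 0 0; 8 -1.2 0 -1.43 0 0 0; 8 -1.33 0 -1.62 0 0 0; 8 -1.33 0 -1.62 0 0 0"
}}

```text
t: 13.45
tool_pos: [555.1, -125.7, 68.5]
tool_rot: [2.13, 0.188, -2.129]
force: [-0.6, 0.4, 0.6]
grip_width: 80.0
```

{"api": "servo_tool", "payload": {
  "commands": "8 0 0 -0.2 0 0 0; 8 0 0 -0.4 0 0 0; 8 0 0 -0.6 0 0 0; 8 -0.1 0 -0.8 0 0 0; 8 -0.2 0 -1 0 0 0; 8 -0.3 0 -1.2 0 0 0; 8 -0.3 0 -1.4 0 0 0; 8 -0.4 0 -1.6 0 0 0; 8 -0.4 0 -1.8 0 0 0; 8 -0.4 0 -2 0 0 0"
}}

```text
t: 14.45
tool_pos: [574.9, -122.4, 74.2]
tool_rot: [2.13, 0.187, -2.128]
force: [-12.5, 1.4, 27.1]
grip_width: 80.1
```

```bash
python3 - <<'E'
from h import *
s=st()
im=manip.grab_frame("scene");w=manip.grab_frame("wrist")
A=cv2.resize(im[170:260,220:320],None,fx=4,fy=4,interpolation=cv2.INTER_CUBIC);B=cv2.resize(w,(400,300))
B=np.vstack([B,np.zeros((60,400,3),np.uint8)])
cv2.imwrite("pics/v5.png",np.hstack([A,B])[:,:,::-1])
E
```

```text
t14.45 plate pos [-41.5  -6.7  74.2] F(e,f,z) [-12.1   3.5  27.1] grip 80 roterr [0.    0.001 0.001]
```

View pics/v5.png

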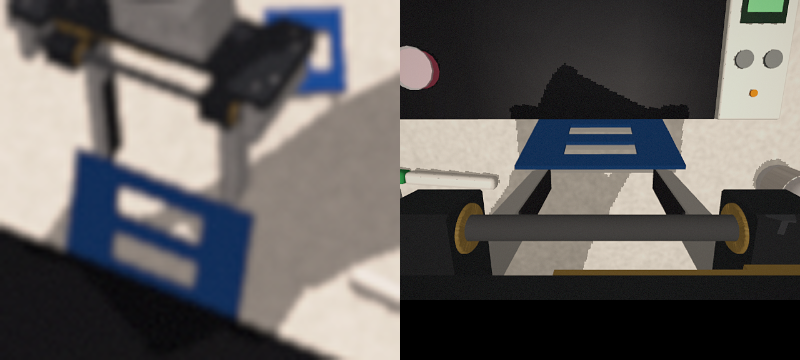

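The force is 30 N, mostly vertical, so the tips have lodged in the step under the flange (insert at about 67°). I relieve this by raising the tool slightly.

{"api": "servo_tool", "payload": {
  "commands": "8 -0.04 0 0 0 0 0; 8 -0.08 0 0 0 0 0; 8 -0.12 0 0 0 0 0; 8 -0.16 0 0 0 0 0; 8 -0.2 0 0 0 0 0; 8 -0.2 0 0 0 0 0; 8 -0.2 0 0 0 0 0; 8 -0.2 0 0 0 0 0; 8 -0.2 0 0 0 0 0; 8 -0.2 0 0 0 0 0"
}}

```text
t: 15.55
tool_pos: [574.8, -122.4, 75.0]
tool_rot: [2.13, 0.187, -2.129]
force: [-3.8, 0.2, 8.0]
grip_width: 80.1
```

```bash
python3 - <<'E'
from h import *
s=st()
for d in range(64,93,3):
    t=np.radians(d);q=lambda u,v:np.round([-10.5*np.sin(t)-u*np.cos(t)+v*np.sin(t),-min(5*np.sin(t),7*np.cos(t))+u*np.sin(t)+v*np.cos(t)],1)
    print(d,q(81,7),q(86,7))
E
```

```text
t15.55 plate pos [-41.6  -6.6  75. ] F(e,f,z) [-3.7  0.9  8. ] grip 80 roterr [0.001 0.001 0.   ]
64 [-38.7  72.8] [-40.8  77.3]
67 [-34.9  74.6] [-36.8  79.2]
70 [-31.   76.1] [-32.7  80.8]
73 [-27.   77.5] [-28.5  82.2]
76 [-23.   78.6] [-24.2  83.4]
79 [-18.9  79.5] [-19.8  84.4]
82 [-14.7  80.2] [-15.4  85.2]
85 [-10.5  80.7] [-11.   85.7]
88 [-6.3 81. ] [-6.5 85.9]
91 [-2.1 81. ] [-2. 86.]
```

{"api": "servo_tool", "payload": {
  "commands": "8 -0.15 0 0 0 0 0; 8 -0.22 0 -0.1 0 0 0; 8 -0.3 0 -0.26 0 0 0; 8 -0.38 0 -0.46 0 0 0; 8 -0.44 0 -0.66 0 0 0; 8 -0.5 0 -0.86 0 0 0; 8 -0.55 0 -1.06 0 0 0; 8 -0.6 0 -1.26 0 0 0; 8 -0.64 0 -1.46 0 0 0; 8 -0.64 0 -1.46 0 0 0"
}}

```text
t: 16.55
tool_pos: [589.1, -119.7, 80.8]
tool_rot: [2.13, 0.188, -2.129]
force: [-0.1, -0.1, -0.2]
grip_width: 80.0
```

```bash
python3 - <<'E'
from h import *
s=st()
E
```

```text
t16.55 plate pos [-27.1  -6.5  80.8] F(e,f,z) [-0.1 -0.1 -0.2] grip 80 roterr [0. 0. 0.]
```

{"api": "servo_tool", "payload": {
  "commands": "8 -0.05 0 -0.3 0 0 0; 8 -0.1 0 -0.6 0 0 0; 8 -0.1 0 -0.9 0 0 0; 8 -0.1 0 -1.2 0 0 0; 8 -0.1 0 -1.5 0 0 0; 8 -0.1 0 -1.8 0 0 0; 8 -0.1 0 -2 0 0 0; 8 -0.1 0 -2.2 0 0 0; 8 -0.1 0 -2.4 0 0 0; 8 -0.1 0 -2.5 0 0 0"
}}

```text
t: 17.55
tool_pos: [613.6, -115.3, 81.8]
tool_rot: [2.129, 0.188, -2.129]
force: [-0.6, 0.1, 0.7]
grip_width: 80.1
```

```bash
python3 - <<'E'
from h import *
s=st()
im=manip.grab_frame("scene");w=manip.grab_frame("wrist")
A=cv2.resize(im[170:260,220:320],None,fx=4,fy=4,interpolation=cv2.INTER_CUBIC);B=cv2.resize(w,(400,300))
B=np.vstack([B,np.zeros((60,400,3),np.uint8)])
cv2.imwrite("pics/v6.png",np.hstack([A,B])[:,:,::-1])
E
```

```text
t17.55 plate pos [-2.2 -6.4 81.8] F(e,f,z) [-0.5  0.2  0.7] grip 80 roterr [ 0.  0. -0.]
```

View pics/v6.png

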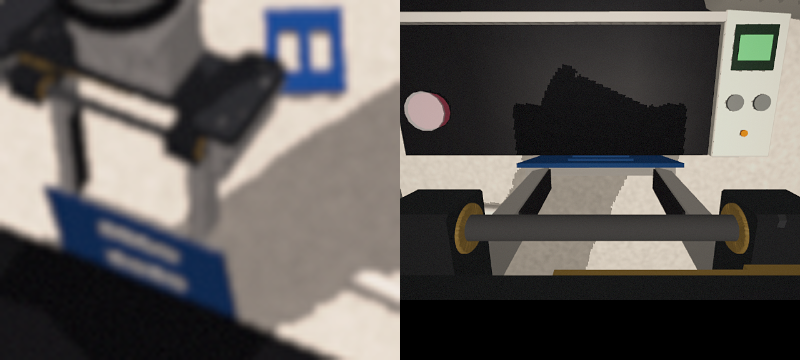

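The insert now stands nearly upright against the plate edge, in contact with both fingers. I push it past balance.

{"api": "servo_tool", "payload": {
  "commands": "8 0 0 -0.2 0 0 0; 8 0 0 -0.4 0 0 0; 8 0 0 -0.6 0 0 0; 8 0.05 0 -0.8 0 0 0; 8 0.1 0 -1 0 0 0; 8 0.15 0 -1.2 0 0 0; 8 0.2 0 -1.4 0 0 0; 8 0.25 0 -1.6 0 0 0; 8 0.3 0 -1.8 0 0 0; 8 0.35 0 -2 0 0 0"
}}

```text
t: 18.65
tool_pos: [633.3, -111.9, 78.2]
tool_rot: [2.129, 0.188, -2.13]
force: [0.1, -0.2, 0.1]
grip_width: 80.1
```

```bash
python3 - <<'E'
from h import *
s=st()
w=manip.grab_frame("wrist");m=blue(w);m[410:]=0
print([(cv2.boundingRect(c)) for c,r in rects(m,100)]);cv2.imwrite("pics/w7.png",w[:,:,::-1])
E
```

```text
t18.65 plate pos [17.8 -6.5 78.2] F(e,f,z) [ 0.  -0.2  0.1] grip 80 roterr [ 0.001 -0.    -0.   ]
[(261, 265, 120, 36), (260, 211, 123, 39), (218, 188, 206, 82)]
```

```bash
python3 - <<'E'
from h import *
im=manip.grab_frame("scene");w=cv2.imread("pics/w7.png")[:,:,::-1]
A=cv2.resize(im[170:270,200:320],None,fx=3.33,fy=3.33,interpolation=cv2.INTER_CUBIC);B=cv2.resize(w,(440,330))
h=A.shape[0];B=np.vstack([B,np.zeros((h-330,440,3),np.uint8)]) if h>330 else B[:h]
cv2.imwrite("pics/v7.png",np.hstack([A[:,:360],B])[:,:,::-1])
E
```

```text
(no output)
```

View pics/v7.png

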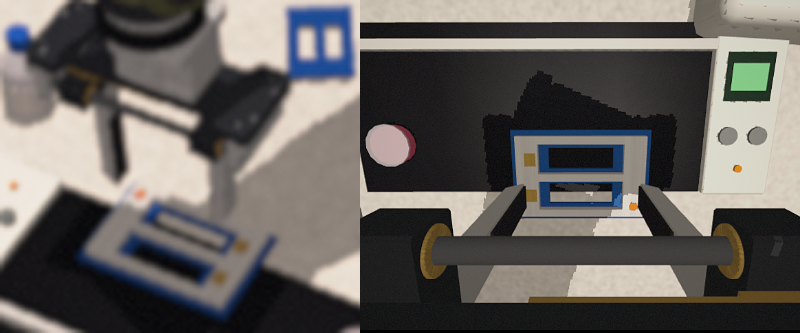

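The insert has landed on the plate with pockets, clips and orange dot up, and overhangs the front edge a little. I back off, lower behind its trailing rim, and push.

{"api": "servo_tool", "payload": {
  "commands": "8 0 0 1.5 0 0 0; 8 0 0 3 0 0 0; 8 0 0 4.5 0 0 0; 8 0 0 6.2 0 0 0; 8 1.5 0 6.2 0 0 0; 8 3 0 6.2 0 0 0; 8 4.5 0 6.2 0 0 0; 8 5.5 0 6.2 0 0 0; 8 6.15 0 6.2 0 0 0; 8 6.15 0 6.2 0 0 0"
}}

```text
t: 19.75
tool_pos: [571.8, -122.5, 15.5]
tool_rot: [2.128, 0.189, -2.131]
force: [-0.4, -0.5, 0.7]
grip_width: 79.9
```

{"api": "servo_tool", "payload": {
  "commands": "8 0 0 -0.3 0 0 0; 8 0 0 -0.6 0 0 0; 8 0 0 -0.9 0 0 0; 8 0 0 -1.2 0 0 0; 8 0 0 -1.5 0 0 0; 8 0 0 -1.8 0 0 0; 8 0 0 -2.1 0 0 0; 8 0 0 -2.4 0 0 0; 8 0 0 -2.7 0 0 0; 8 0 0 -3 0 0 0"
}}

```text
t: 20.75
tool_pos: [601.9, -117.5, 16.7]
tool_rot: [2.13, 0.188, -2.13]
force: [0.5, 0.1, 2.1]
grip_width: 79.7
```

```bash
python3 - <<'E'
from h import *
s=st()
c=manip.calibration("wrist");w=manip.grab_frame("wrist");m=blue(w);m[410:]=0
P=np.vstack([x.reshape(-1,2) for x,r in rects(m,100)]);r=cv2.minAreaRect(P);b=cv2.boxPoints(r);p=np.array([pl(x) for x in ray("wrist",b,17,c)]);print(p.round(1).tolist(),p.mean(0))
E
```

```text
t20.75 plate pos [-14.1  -6.5  16.7] F(e,f,z) [0.5 0.  2.1] grip 80 roterr [ 0.001 -0.    -0.   ]
[[80.9, 58.7, 17.0], [80.8, -68.7, 17.0], [-4.8, -76.0, 17.0], [-4.6, 66.3, 17.0]] [38.09830601 -4.92858767 17.        ]
```

{"api": "servo_tool", "payload": {
  "commands": "8 0 0 -0.3 0 0 0; 8 0 0 -0.6 0 0 0; 8 0 0 -0.9 0 0 0; 8 0 0 -1.2 0 0 0; 8 0 0 -1.5 0 0 0; 8 0 0 -1.8 0 0 0; 8 0 0 -2.1 0 0 0; 8 0 0 -2.4 0 0 0; 8 0 0 -2.7 0 0 0; 8 0 0 -3 0 0 0"
}}

```text
t: 21.8
tool_pos: [631.4, -112.2, 16.8]
tool_rot: [2.129, 0.188, -2.129]
force: [-1.5, 0.1, 0.4]
grip_width: 79.9
```

```bash
python3 - <<'E'
from h import *
s=st()
c=manip.calibration("wrist");w=manip.grab_frame("wrist");m=blue(w);m[410:]=0;cv2.imwrite("pics/w9.png",w[:,:,::-1])
P=np.vstack([x.reshape(-1,2) for x,r in rects(m,100)]);r=cv2.minAreaRect(P);b=cv2.boxPoints(r);p=np.array([pl(x) for x in ray("wrist",b,17,c)]);print(p.round(1).tolist(),p.mean(0))
E
```

```text
t21.80 plate pos [15.9 -6.5 16.8] F(e,f,z) [-1.4  0.4  0.4] grip 80 roterr [ 0.  0. -0.]
[[110.9, 58.7, 17.0], [110.9, -68.8, 17.0], [24.7, -76.0, 17.0], [24.9, 66.4, 17.0]] [67.85072858 -4.94261236 17.        ]
```

View pics/w9.png

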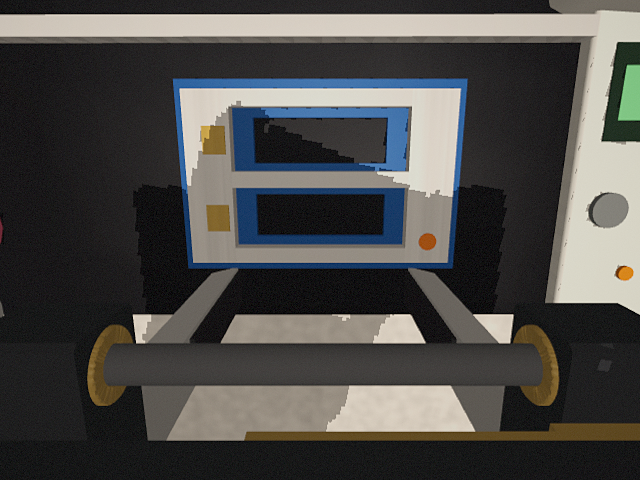

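The insert moves squarely, pockets up. Its leading rim is at row 79 and the stop's foot at row 43, about 16 mm to go.

{"api": "servo_tool", "payload": {
  "commands": "8 0 0 -0.2 0 0 0; 8 0 0 -0.4 0 0 0; 8 0 0 -0.6 0 0 0; 8 0 0 -0.8 0 0 0; 8 0 0 -1 0 0 0; 8 0 0 -1.2 0 0 0; 8 0 0 -1.3 0 0 0; 8 0 0 -1.4 0 0 0; 8 0 0 -1.4 0 0 0; 8 0 0 -1.4 0 0 0"
}}

```text
t: 22.85
tool_pos: [645.0, -109.8, 16.8]
tool_rot: [2.13, 0.188, -2.129]
force: [0.2, -0.2, -0.4]
grip_width: 80.0
```

{"api": "servo_tool", "payload": {
  "commands": "8 0 0 -0.05 0 0 0; 8 0 0 -0.1 0 0 0; 8 0 0 -0.13 0 0 0; 8 0 0 -0.16 0 0 0; 8 0 0 -0.2 0 0 0; 8 0 0 -0.2 0 0 0; 8 0 0 -0.2 0 0 0; 8 0 0 -0.2 0 0 0; 8 0 0 -0.2 0 0 0; 8 0 0 -0.2 0 0 0"
}}

```text
t: 23.85
tool_pos: [646.8, -109.4, 16.7]
tool_rot: [2.129, 0.188, -2.13]
force: [-2.8, -0.6, 0.2]
grip_width: 79.8
```

{"api": "servo_tool", "payload": {
  "commands": "8 0 0 -0.03 0 0 0; 8 0 0 -0.06 0 0 0; 8 0 0 -0.09 0 0 0; 8 0 0 -0.1 0 0 0; 8 0 0 -0.1 0 0 0; 8 0 0 -0.1 0 0 0; 8 0 0 -0.1 0 0 0; 8 0 0 -0.1 0 0 0; 8 0 0 -0.1 0 0 0; 8 0 0 -0.1 0 0 0"
}}

```text
t: 24.85
tool_pos: [647.3, -109.4, 16.5]
tool_rot: [2.128, 0.188, -2.131]
force: [-8.0, -1.9, 2.4]
grip_width: 80.0
```

Contact with the stop (8 N, movement stalled). I retreat and lift clear.

{"api": "servo_tool", "payload": {
  "commands": "8 0 0 0.1 0 0 0; 8 0 0 0.3 0 0 0; 8 0 0 0.8 0 0 0; 8 0 0 1.5 0 0 0; 8 -1 0 2.5 0 0 0; 8 -3 0 4 0 0 0; 8 -5 0 6 0 0 0; 8 -7 0 9 0 0 0; 8 -9 0 12 0 0 0; 8 -9 0 12 0 0 0"
}}

```text
t: 25.85
tool_pos: [528.3, -131.0, 109.5]
tool_rot: [2.133, 0.185, -2.126]
force: [0.3, -0.4, 0.3]
grip_width: 80.3
```

```bash
python3 - <<'E'
from h import *
s=st()
c=manip.calibration("wrist");w=manip.grab_frame("wrist");m=blue(w);m[410:]=0
P=np.vstack([x.reshape(-1,2) for x,r in rects(m,100)]);r=cv2.minAreaRect(P);b=cv2.boxPoints(r);p=np.array([pl(x) for x in ray("wrist",b,17,c)]);print(p.round(1).tolist(),p.mean(0))
t=manip.grab_frame("top")
A=cv2.resize(w,(440,330));B=cv2.resize(t[140:260,270:430],(440,330),interpolation=cv2.INTER_CUBIC)
cv2.imwrite("pics/v10.png",np.hstack([A[:,:360],B])[:,:,::-1])
E
```

```text
t25.85 plate pos [-88.9  -6.9 109.5] F(e,f,z) [ 0.2 -0.4  0.3] grip 80 roterr [0.002 0.003 0.002]
[[-134.9, 202.4, 17.0], [115.8, 25.0, 17.0], [-29.6, -262.0, 17.0], [-367.3, -133.5, 17.0]] [-103.98197447  -42.0234376    17.        ]
```

View pics/v10.png

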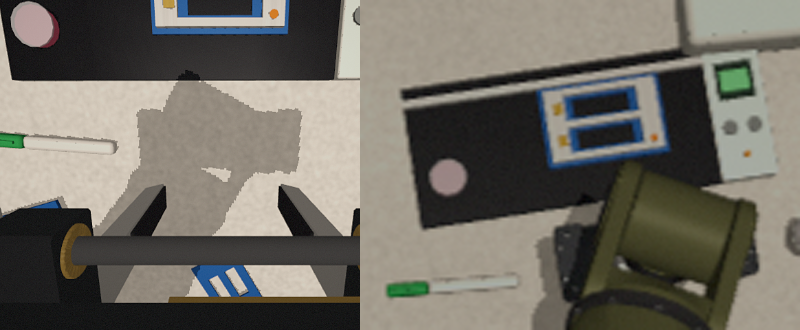

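The insert sits flush and parallel against the stop, at about (603,118) in the right-hand view. The dish, marker and bottle are where they were, and the gripper is clear.

```bash
python3 -c "
from bench import manip
print(manip.finish_job())"
```

```text
the job is handed in; nothing more can be done
None
```

The insert is on the warming plate, slide pockets up, with its long side against the back stop. I pushed it to the plate's front edge, dragged its rim up until it stood upright there, tipped it over onto the plate and pushed it across. I handed the job in at about 26 s; `finish_job` reports no verdict.

**Last checks:**
- **Seating:** the final push stalled at 8 N, which I took as contact with the stop. The last top view shows the insert lying flush and parallel to the stop.
- **Bystanders:** the dish and marker look unmoved, as does the bottle at the edge of the view. I did not re-check the well plate, mouse, tip box or tube rack, but the arm stayed away from them.
- **Robot:** the gripper was clear, with contact force near zero.

**Failed or disagreed:**
- **Force peak:** while tipping at about 67°, the fingertips caught in the step under the flange. The wrist force read about 30 N, close to the 35 N limit. I eased it off straight away. Readings come only once per second, so a higher brief peak can't be ruled out.
- **Final position by numbers:** the last wrist-image measurement was useless, because the insert was partly out of view and another blue part was picked up. The final position therefore rests on the stalled push, the top view and an earlier fix: centre 68 mm in, about 16 mm short of the stop, then 16 mm pushed.

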